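# Set the end cap of a lens tube

## Task

Lower the loose lens tube upright into the empty cell of the divided assembly tray, then screw its knurled end cap, already started on the thread, down (clockwise from above) until it bottoms out, and back it off a quarter turn so that the lens inside is not pinched. Do not let the tube drop or tip over, and leave the finished tubes and everything else on the table alone. Finish while still holding the cap in the gripper at that setting, the tube standing in its cell, ready for the lock screw to be tightened.

Things in the scene. Friction and masses are not known exactly. Their poses are not given: they have to be found in the camera images.
- lens_tube: the loose lens tube, upright on the table outside the tray; about 0.42 kg with cap. Origin: centre of its foot's underside, z up. Foot: black square plate 72 x 72 x 12 mm, sides along x and y. On it a black tube, 40 mm diameter, up to 78 mm, a dark steel shoulder, 47 mm diameter, to 86 mm, then the end cap to 110 mm. A white line runs up its -x side.
- end_cap (a joint): turn of the loose tube's end cap on its thread relative to the tube, rad: 0 = bottomed out on the shoulder (hard stop), grows as it is unscrewed (counter-clockwise from above). It starts at 2.0 to 4.2, already caught on the thread; a stop at 6.3 keeps it on. Friction 0.04 N m, it stays where it is left. Thread pitch 2 mm per turn.
- cap_grip (a point): centre of the loose tube's end cap, on the axis half way up it: 98 mm above the tube's origin when bottomed, up to 1.3 mm more unscrewed. Knurled aluminium cap, 48 mm diameter, 24 mm high, green-tinted window on top, red index line on its -x side and top. Gripped from above, it carries the whole tube and can be turned. Axes turn with the cap.
- tray: blue divided tray clamped to the table at any yaw, 164 mm square, 2 x 2 square cells 76 mm wide inside, 80 mm pitch, wall tops 40 mm and inner floor 5 mm above the table; clamp ears stick out 21 mm on its +y and -y sides. Origin: centre of its underside; x and y run along the walls. A foot has 2 mm play each side in a cell, whose walls let it turn at most 0.06 rad either way.
- free_cell (a point): centre of the inner floor of the tray's one empty cell (5 mm above the table), 40 mm in -x and 40 mm in +y from the tray's centre in the tray's axes
- done_a: finished lens tube in a tray cell, same shape and size as the loose one (110 mm tall) with a yellow paint dot on its cap; stands beside the free cell at tray (+40, +40) mm. Origin: centre of its underside. Leave it alone.
- done_b: finished lens tube like done_a, at tray (+40, -40) mm, diagonally across from the free cell. Leave it alone.
- done_c: finished lens tube like done_a, at tray (-40, -40) mm, beside the free cell. Leave it alone.
- solvent: white solvent bottle with a red cap, 48 mm diameter, 125 mm tall, origin at the centre of its underside. Leave it alone.
- film_roll: white film roll standing on end, 72 mm diameter, 100 mm tall, origin at the centre of its underside. Leave it alone.
- driver: screwdriver with a red handle, 170 mm, lying on the table along its own x axis. Leave it alone.
- ring_spanner: flat steel ring spanner with a black grip, about 150 x 40 mm and 8 mm thick, lying on the table along its own x axis. Leave it alone.
- mouse: round black computer mouse, 66 mm across, 34 mm high. Leave it alone.
There are look-alikes about, which are no part of the job. What is shaped like the lens_tube but turquoise is not meant.

How it is judged:
On the way, in this order (a step that is already met when the one before it is completed fails the run):
1. the loose tube stands upright on the floor of the empty cell (horizontal distance between lens_tube and free_cell below 0.006 m and height (world z) of lens_tube below 0.008 m and angle between lens_tube's own z axis and vertical below 0.06 rad), for 0.2 s.
2. its end cap is screwed down until it bottoms out (value of joint end_cap below 0.08 rad and horizontal distance between lens_tube and free_cell below 0.006 m and height (world z) of lens_tube below 0.012 m), for 0.1 s.
At the end, for the whole second after the job is handed in: The gripper holds the cap (over 4 N, grasp point within 35 mm of the cap's centre), the cap a quarter turn (1.57 rad, give or take 0.30) off its bottom stop; the tube is at rest on the floor of the free cell, upright within 0.06 rad and within 6 mm of its centre (all of step 1 and value of joint end_cap between 1.27 and 1.87 rad and contact force between the fingers and end_cap above 4 N and distance between the grasp point and cap_grip below 0.035 m and linear speed of lens_tube below 0.02 m/s); the arm keeps its last pose, push and grip.
It fails at once if the tube is let fall (linear speed of lens_tube above 0.5 m/s and contact force between the fingers and lens_tube below 0.05 N).
It fails at once if the tube is tipped over (angle between lens_tube's own z axis and vertical above 0.6 rad).
It fails at once if a finished tube is disturbed (distance of any of done_a, done_b, done_c from where it was at the start of the episode above 0.01 m or angle between any of done_a, done_b, done_c's own z axis and vertical above 0.2 rad).
It fails at once if another thing on the table is pushed away or knocked over (distance of any of solvent, film_roll, driver, ring_spanner, mouse from where it was at the start of the episode above 0.03 m or angle between any of solvent, film_roll's own z axis and vertical above 0.5 rad).
It also fails if it takes over 64 s, if anything falls off the work surface, if the arm or the gripper's body presses on something with over 40 N, if the wrist force passes 120 N, or if a joint passes its speed limit or range.

## Robot

A 7-joint arm with a two-finger parallel gripper is mounted at the origin on the work surface. World frame = base frame: x ahead of the robot, y to its left, z up, the work surface at z = 0. Lengths are in m, angles in rad, forces in N, time in s.
With the tool pointing down it reaches from about 0.425 to 0.875 m from the base axis. Payload 4.7 kg.
Tool frame: the origin (TCP) lies at the centre of the arm's flange, where the gripper is bolted on; the fingertips stand 182 mm ahead of it and the grasp point (between the pads) lies ahead of it (ctrl.hold_point_z is the z of the grasp point in the tool frame, in m); z points along the fingers, y is the direction in which the jaws open and shut (so a half turn about z gives the same grasp; the last joint's range is limited). The gripper opens to 87 mm and grips with 3 to 60 N. Pads are 19 mm wide; open, the fingers measure 117 mm over their backs; the gripper's body (75 mm by 190 mm) begins 51 mm behind the grasp point.
Start: joints at [1.17, 0.321, -0.07, 1.45, 0.023, 1.371, -0.057], TCP at [0.262, -0.595, 0.405] pointing down, gripper open.
Joint ranges: [-2.86, 2.86], [-0.3, 2.09], [-1.38, 1.24], [0.06, 2.45], [-1.56, 4.7], [0.09, 2.05], [-2.69, 2.69]. Speed limits (rad/s): [2.57, 2.57, 3.14, 3.14, 3.14, 3.14, 3.14].

## Interface

Orientations are given as a rotation vector (axis times angle).
In Python, from bench import get_state, imaging, workorder, ctrl gives the robot as it stands.
- The arm moves only by the tool step_arm, never from a script. Its argument "increments" is a list of rows, each an object of numbers: "claw": the opening, from 0 (shut) to 1 (fully open); "tx", "ty", "tz": the shift along the tool's x, y, z in m; "spin": the turn about the tool's z in degrees. A call has 1 to 8 rows; each row is the pose to reach, as a shift and turn from the pose commanded when the call began, along the tool's axes at that moment; what a row does not reach only later rows make up. A row lasts 1/12 s, in which the tool goes at most 41.7 mm and 7.16 degrees, less where a joint would pass 70% of its speed; a pose out of reach is approached as far as the arm can. A call with a gripper value outside its range is refused whole. The fingers move at their own pace and stop on an object; "force" is the grip in N (left out, the last holds). Time passes only in rows, so rows that repeat a pose let the fingers close. It gives the time, the measured TCP pose, the force and the opening at its end, in the units of the state.
- get_state(): the state, without advancing time (a new reading comes with each control period).
- imaging.get_image(name): name is "scene" or "top" or "wrist"; returns the picture (480x640x3 uint8, blue, green, red); there is no depth.
- imaging.camera_params(name): a dict with "intrinsics" (3x3 intrinsics, pixels), "camera_from_world" (4x4, takes a point from world to camera coordinates). Camera axes: x right, y down, z forward; pixel columns grow to the right and rows downward; lengths in m; the calibration is good to about 2 mm. A picture is of the moment at which its call begins: read the wrist's pose just before it. camera_params takes no time and is no camera call; for the wrist camera it gives the pose at the moment of the call.
- workorder.close_job(): hands the job in, once; it reports no verdict.
The state is a dict: "time": time; "joint_positions": joint angles; "qd": joint speeds; "joint_torque": joint torques, N m; "position": TCP position; "tool_rot": TCP orientation; "ft_force": force on the tool from outside, world axes, zero at the start; "torque": the same for the moment, N m; "grip_width": opening from 0.0 (shut) to 1.0 (fully open).
Only numpy, scipy, OpenCV 4.12 (cv2) and the standard library are available. Lean on these libraries where they do the work, as an engineer would, in place of code of your own. Each camera call takes 0.05 s, during which the arm holds its last target. There are 200 camera calls.

## Working session

There is one attempt and no reset: what is moved stays moved. The work goes in short steps, Python scripts to look and compute and a tool call to move; the robot and the scene stay as the last step left them, time stands still between calls to the robot, and variables do not carry over. Pictures are saved under pics/ and viewed, on a budget of 10 in all, crops included, one or two more only if the job needs it, and the job is handed in when it is done.

Besides the shell and the picture viewer there is one more tool, called after "Emit:" as name([rows], argument=value, ...), one row to a line, values as JSON. step_arm: Moves the arm, as the interface text tells. Its arguments: {"type":"object","properties":{"increments":{"type":"array"},"force":{"type":"number"}},"required":["increments"]}

```bash
ls; mkdir -p pics; python3 - <<'E'
from bench import get_state, imaging, workorder, ctrl
import cv2,numpy as np
s=get_state();print({k:np.round(v,3) for k,v in s.items()});print(ctrl.hold_point_z, [a for a in dir(ctrl) if a[0]!='_'])
for n in("scene","top","wrist"):
    p=imaging.camera_params(n);im=imaging.get_image(n);cv2.imwrite(f"pics/{n}0.png",im)
    T=np.array(p["camera_from_world"]);print(n,np.round(p["intrinsics"],1).tolist(),np.round(np.linalg.inv(T),3).tolist())
E
```

```text
pics
{'time': np.float64(0.0), 'joint_positions': array([ 1.17 ,  0.322, -0.07 ,  1.452,  0.023,  1.371, -0.057]), 'qd': array([-0.   ,  0.002, -0.001,  0.001, -0.   , -0.   ,  0.   ]), 'joint_torque': array([-1.0000e-03, -4.9129e+01, -4.0400e-01, -3.1252e+01, -6.4000e-02,
        4.4000e-02,  0.0000e+00]), 'position': array([ 0.262, -0.595,  0.404]), 'tool_rot': array([-3.072e+00, -6.470e-01,  1.000e-03]), 'ft_force': array([ 0.793, -0.098,  0.416]), 'torque': array([ 0.016, -0.017, -0.05 ]), 'grip_width': np.float64(1.001)}
0.1635 ['MotionError', 'hold_point_z']
scene [[468.3, 0.0, 318.3], [0.0, 468.3, 241.0], [0.0, 0.0, 1.0]] [[0.713, 0.427, -0.556, 1.075], [0.701, -0.438, 0.563, -0.521], [-0.003, -0.791, -0.612, 0.665], [0.0, 0.0, 0.0, 1.0]]
top [[441.0, 0.0, 316.6], [0.0, 441.0, 248.4], [0.0, 0.0, 1.0]] [[0.02, -0.993, 0.119, 0.411], [-1.0, -0.022, -0.02, 0.032], [0.022, -0.119, -0.993, 1.252], [0.0, 0.0, 0.0, 1.0]]
wrist [[386.0, 0.0, 316.8], [0.0, 386.0, 242.0], [0.0, 0.0, 1.0]] [[0.404, -0.871, -0.279, 0.339], [-0.915, -0.385, -0.121, -0.56], [-0.002, 0.305, -0.953, 0.383], [0.0, 0.0, 0.0, 1.0]]
```

View pics/top0.png

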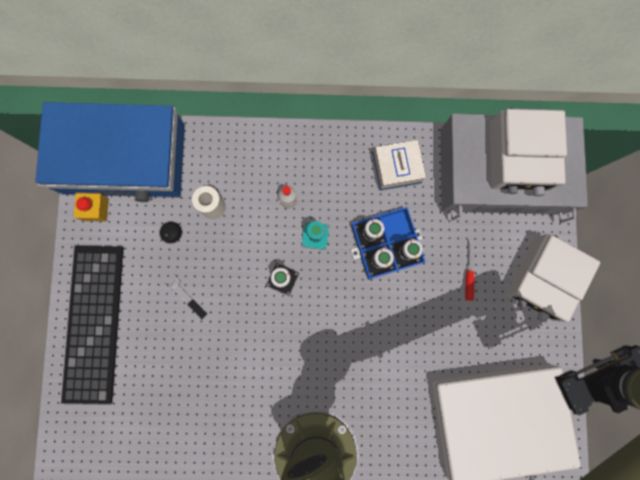

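View pics/scene0.png

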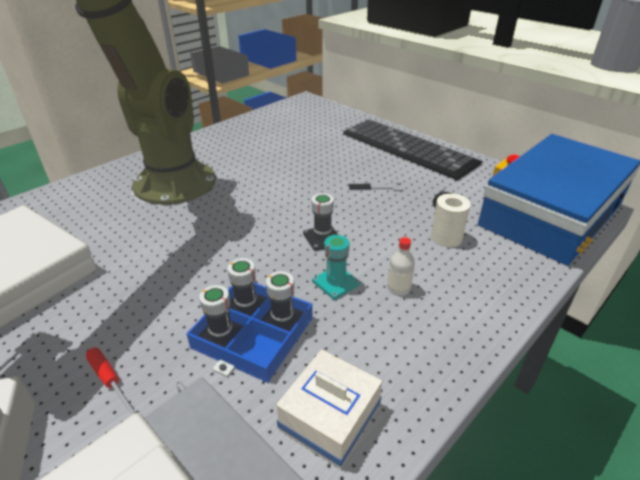

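The candidates in the top view are the black tube at (281,278) and the turquoise one at (315,233). The black one, with a green window and standing outside the tray, fits; the turquoise one is the look-alike. In the tray, the tubes stand at (374,229), (383,258) and (412,250), so the empty cell is near (402,222). Next I'll triangulate the windows from both views and make one confirming crop.

```bash
cat > h.py <<'E'
import cv2,numpy as np
from bench import get_state, imaging, ctrl
def params(n):
    p=imaging.camera_params(n);return np.array(p["intrinsics"]),np.array(p["camera_from_world"])
def ray(P,uv):
    K,T=P;Ti=np.linalg.inv(T);d=Ti[:3,:3]@np.linalg.inv(K)@[uv[0],uv[1],1.];return Ti[:3,3],d/np.linalg.norm(d)
def plane(P,uv,z):
    o,d=ray(P,uv);return o+d*(z-o[2])/d[2]
def proj(P,X):
    K,T=P;c=K@(T[:3,:3]@X+T[:3,3]);return c[:2]/c[2]
def tri(rays):
    A=np.zeros((3,3));b=np.zeros(3)
    for o,d in rays:
        M=np.eye(3)-np.outer(d,d);A+=M;b+=M@o
    X=np.linalg.solve(A,b);return X,[np.linalg.norm((np.eye(3)-np.outer(d,d))@(X-o)) for o,d in rays]
def blobs(im,lo,hi,amin):
    m=cv2.inRange(cv2.cvtColor(im,cv2.COLOR_BGR2HSV),lo,hi)
    n,l,s,c=cv2.connectedComponentsWithStats(m)
    return m,[(*np.round(c[i],1),s[i,4],*s[i,2:4]) for i in range(1,n) if s[i,4]>=amin]
E
python3 - <<'E'
from h import *
for n,r in(("top",(slice(180,300),slice(250,440))),("scene",(slice(180,320),slice(190,350)))):
    im=cv2.imread(f"pics/{n}0.png")
    m,b=blobs(im,(40,60,20),(80,255,160),15)
    print(n,[tuple(map(float,x)) for x in b if r[0].start<x[1]<r[0].stop and r[1].start<x[0]<r[1].stop])
im=cv2.imread("pics/top0.png")
m,b=blobs(im,(105,120,60),(125,255,255),100);print(b)
a=cv2.resize(im[190:300,250:440],None,fx=4,fy=4,interpolation=cv2.INTER_CUBIC);cv2.imwrite("pics/c1.png",a)
E
```

```text
top [(315.8, 229.5, 68.0, 9.0, 10.0), (374.6, 227.9, 76.0, 10.0, 9.0), (413.2, 248.4, 79.0, 10.0, 10.0), (383.9, 257.4, 79.0, 10.0, 10.0), (280.1, 276.7, 80.0, 11.0, 10.0)]
scene [(322.3, 198.4, 57.0, 12.0, 6.0), (336.7, 241.6, 71.0, 12.0, 8.0), (240.7, 266.1, 114.0, 16.0, 9.0), (279.4, 279.8, 129.0, 16.0, 11.0), (213.3, 294.2, 147.0, 17.0, 12.0)]
[(np.float64(104.3), np.float64(144.2), np.int32(10514), np.int32(136), np.int32(83)), (np.float64(175.3), np.float64(164.6), np.int32(542), np.int32(35), np.int32(78)), (np.float64(390.1), np.float64(235.5), np.int32(1484), np.int32(73), np.int32(71))]
```

View pics/c1.png

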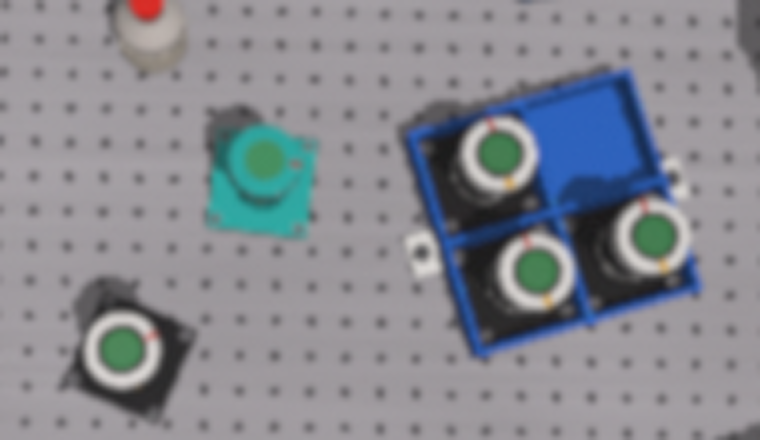

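The crop confirms it: the loose black tube with its green window is at crop (122,350), the turquoise look-alike at (263,158), and the empty cell at (595,140) in the tray's upper right.

```bash
python3 - <<'E'
from h import *
Pt,Ps=params("top"),params("scene")
t={'loose':(280.1,276.7),'c?':(374.6,227.9),'a?':(413.2,248.4),'b?':(383.9,257.4)}
S=[(322.3,198.4),(240.7,266.1),(279.4,279.8),(213.3,294.2)]
for k,v in t.items():
    best=min((( max(tri([ray(Pt,v),ray(Ps,s)])[1]),*tri([ray(Pt,v),ray(Ps,s)])[0],s) for s in S),key=lambda q:q[0]); print(k,best, np.round(plane(Pt,v,.11),4))
o=lambda u:(250+(u[0]+.5)/4-.5,190+(u[1]+.5)/4-.5)
C=[(407,133),(626,70),(698,287),(480,354)]
for c in C: print('tray corner',np.round(plane(Pt,o(c),.04),4))
print('tray ctr',np.mean([plane(Pt,o(c),.04) for c in C],0))
F=[(195,330),(153,420),(72,377)]
for c in F: print('foot',np.round(plane(Pt,o(c),.012),4))
print('turq', plane(Pt,(315.8,229.5),.11),'solv',plane(Pt,(286,190),.125))
E
```

```text
loose (np.float64(0.0005548650106802058), np.float64(0.4727140212621931), np.float64(0.10180320762499273), np.float64(0.1125375461794939), (322.3, 198.4)) [0.4725 0.1016 0.11  ]
c? (np.float64(0.0005394647260916194), np.float64(0.6052387058682195), np.float64(-0.14156856612393676), np.float64(0.11626812624910918), (279.4, 279.8)) [ 0.606  -0.1429  0.11  ]
a? (np.float64(0.0004351701535302071), np.float64(0.5532724145127059), np.float64(-0.24268032843414022), np.float64(0.11677975567637647), (213.3, 294.2)) [ 0.5539 -0.2447  0.11  ]
b? (np.float64(0.0007244305263317275), np.float64(0.5282673994686349), np.float64(-0.1659421940066689), np.float64(0.11620981527540829), (240.7, 266.1)) [ 0.5285 -0.1676  0.11  ]
tray corner [ 0.6306 -0.0885  0.04  ]
tray corner [ 0.6792 -0.2424  0.04  ]
tray corner [ 0.527  -0.2919  0.04  ]
tray corner [ 0.4774 -0.1405  0.04  ]
tray ctr [ 0.57857977 -0.19080502  0.04      ]
foot [0.4917 0.0566 0.012 ]
foot [0.4282 0.0844 0.012 ]
foot [0.457  0.1418 0.012 ]
turq [0.59810187 0.011725   0.11      ] solv [0.6982821  0.09190824 0.125     ]
```

Emit:
step_arm([
  {"tx":0.04,"ty":-0.01,"spin":-6},
  {"tx":0.078,"ty":-0.025,"spin":-12},
  {"tx":0.115,"ty":-0.043,"spin":-18},
  {"tx":0.153,"ty":-0.06,"spin":-24},
  {"tx":0.19,"ty":-0.08,"spin":-30},
  {"tx":0.227,"ty":-0.098,"spin":-36},
  {"tx":0.265,"ty":-0.116,"spin":-43},
  {"tx":0.302,"ty":-0.134,"spin":-50},
])

```text
invalid input at $.increments[0]: expected keys claw, tx, ty, tz, spin
```

Emit:
step_arm([
  {"claw":1,"tx":0.04,"ty":-0.01,"tz":0,"spin":-6},
  {"claw":1,"tx":0.078,"ty":-0.025,"tz":0,"spin":-12},
  {"claw":1,"tx":0.115,"ty":-0.043,"tz":0,"spin":-18},
  {"claw":1,"tx":0.153,"ty":-0.06,"tz":0,"spin":-24},
  {"claw":1,"tx":0.19,"ty":-0.08,"tz":0,"spin":-30},
  {"claw":1,"tx":0.227,"ty":-0.098,"tz":0,"spin":-36},
  {"claw":1,"tx":0.265,"ty":-0.116,"tz":0,"spin":-43},
  {"claw":1,"tx":0.302,"ty":-0.134,"tz":0,"spin":-50},
])

```text
time: 0.82
position: [0.4852, -0.3487, 0.4047]
tool_rot: [2.507, 1.893, -0.0]
ft_force: [0.1, -0.1, 0.5]
grip_width: 1.0
```

```bash
cat >> h.py <<'E'
from scipy.spatial.transform import Rotation as Ro
def st(): # pose summary; returns R
    s=get_state();R=Ro.from_rotvec(s["tool_rot"]).as_matrix()
    print("t",round(float(s["time"]),2),"tcp",np.round(s["position"],4),"xyaw",round(float(np.degrees(np.arctan2(R[1,0],R[0,0]))),2),"tilt",round(float(np.degrees(np.arccos(-R[2,2]))),2),"q",np.round(s["joint_positions"],2),"F",np.round(s["ft_force"],1),"T",np.round(s["torque"],2),"w",round(float(s["grip_width"]),3))
    return s,R
def to(x,y,z=None,xyaw=None):
    s,R=st();d=np.array([x,y,s["position"][2] if z is None else z])-s["position"]
    a=0 if xyaw is None else -((xyaw-np.degrees(np.arctan2(R[1,0],R[0,0]))+180)%360-180)
    print("-> t",np.round(R.T@d,4),"spin",round(float(a),2))
E
python3 -c "
from h import *
to(0.60,-0.20,0.42,74)"
```

```text
t 0.82 tcp [ 0.4852 -0.3487  0.4047] xyaw 74.1 tilt 0.02 q [ 0.88  0.23 -0.36  1.58  0.08  1.35  0.24] F [ 0.1 -0.1  0.5] T [-0.04 -0.11  0.02] w 1.0
-> t [ 0.1745  0.0697 -0.0154] spin 0.1
```

Emit:
step_arm([
  {"claw":1,"tx":0.036,"ty":0.014,"tz":-0.003,"spin":0},
  {"claw":1,"tx":0.072,"ty":0.028,"tz":-0.006,"spin":0},
  {"claw":1,"tx":0.108,"ty":0.043,"tz":-0.009,"spin":0},
  {"claw":1,"tx":0.144,"ty":0.057,"tz":-0.012,"spin":0},
  {"claw":1,"tx":0.174,"ty":0.07,"tz":-0.015,"spin":0},
  {"claw":1,"tx":0.174,"ty":0.07,"tz":-0.015,"spin":0},
])

```text
time: 1.32
position: [0.6039, -0.1943, 0.4201]
tool_rot: [-2.5, -1.899, -0.01]
ft_force: [0.3, 1.5, 0.3]
grip_width: 0.997
```

```bash
python3 - <<'E'
from h import *
s,R=st()
P=params("wrist");im=imaging.get_image("wrist");cv2.imwrite("pics/w1.png",im);np.savez("w1.npz",K=P[0],T=P[1])
for X in [(0.5533,-.2427,.1155),(.5283,-.166,.1155),(.6052,-.1416,.1155),(.6303,-.2183,.005)]: print(np.round(proj(P,np.array(X))))
print(blobs(im,(40,60,20),(80,255,160),60)[1])
E
```

```text
t 1.32 tcp [ 0.6039 -0.1943  0.4201] xyaw 74.45 tilt 0.37 q [ 0.64  0.31 -0.46  1.46  0.13  1.4  -0.1 ] F [0.3 1.5 0.3] T [ 0.09 -0.04 -0.  ] w 0.997
[273. 307.]
[211. 228.]
[299. 169.]
[347. 221.]
[(np.float64(297.1), np.float64(169.8), np.int32(1174), np.int32(39), np.int32(40)), (np.float64(209.8), np.float64(228.3), np.int32(999), np.int32(37), np.int32(36)), (np.float64(270.8), np.float64(307.8), np.int32(826), np.int32(34), np.int32(31))]
```

View pics/w1.png

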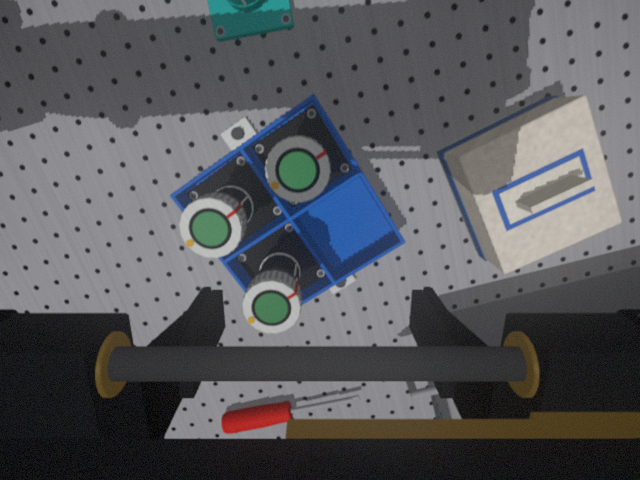

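The wrist view shows the tray from above. The free cell is at about (350,230), the rim corners at (313,95), (404,240) and (172,194), and the predicted points match within 2 px. Next I'll fit the rim on its plane for centre and yaw.

```bash
cat >> h.py <<'E'
def rim(im,P,z=.04):
    m=cv2.inRange(cv2.cvtColor(im,cv2.COLOR_BGR2HSV),(103,120,25),(125,255,255))
    m=cv2.morphologyEx(m,cv2.MORPH_CLOSE,np.ones((5,5)))
    c=max(cv2.findContours(m,cv2.RETR_EXTERNAL,cv2.CHAIN_APPROX_NONE)[0],key=cv2.contourArea)
    X=np.array([plane(P,p[0],z)[:2] for p in c])
    r=cv2.minAreaRect((X*1000).astype(np.float32));return c,X,r
E
python3 - <<'E'
from h import *
im=cv2.imread("pics/w1.png");d=np.load("w1.npz");P=(d["K"],d["T"])
c,X,r=rim(im,P);print("rim",r);cen=np.array(r[0])/1000
print(cv2.boundingRect(c),[tuple(np.round(proj(P,np.array([*b/1000,.04])))) for b in cv2.boxPoints(r)])
# tube tops across w1 and top+scene
Pt,Ps=params("top"),params("scene")
for n,a,b,s in(('c',(297.1,169.8),(374.6,227.9),(279.4,279.8)),('b',(209.8,228.3),(383.9,257.4),(240.7,266.1)),('a',(270.8,307.8),(413.2,248.4),(213.3,294.2))):
    print(n,np.round(tri([ray(P,a),ray(Pt,b),ray(Ps,s)])[0],4),np.round(plane(P,a,.115),4))
it=cv2.imread("pics/top0.png");m=np.zeros_like(it);m[195:290,340:430]=it[195:290,340:430]
print("top rim",rim(m,Pt)[2])
to(0.4727,0.1018,.42,120)
E
```

```text
rim ((578.176025390625, -191.83473205566406), (163.28736877441406, 163.0613250732422), 17.86347198486328)
(171, 94, 234, 210) [(np.float64(169.0), np.float64(195.0)), (np.float64(270.0), np.float64(324.0)), (np.float64(406.0), np.float64(242.0)), (np.float64(314.0), np.float64(93.0))]
c [ 0.6047 -0.1415  0.1161] [ 0.6037 -0.1416  0.115 ]
b [ 0.5279 -0.1659  0.1163] [ 0.5269 -0.1662  0.115 ]
a [ 0.5527 -0.2425  0.1166] [ 0.5515 -0.243   0.115 ]
top rim ((578.4810791015625, -190.49212646484375), (163.97569274902344, 166.59799194335938), 17.8704891204834)
t 1.37 tcp [ 0.6023 -0.1979  0.4197] xyaw 74.25 tilt 0.17 q [ 0.64  0.31 -0.46  1.46  0.14  1.4  -0.1 ] F [-0.  -0.  -0.6] T [ 0.02  0.   -0.03] w 0.998
-> t [ 0.2533 -0.2061  0.0004] spin -45.75
```

Emit:
step_arm([
  {"claw":1,"tx":0.032,"ty":-0.026,"tz":0,"spin":-6},
  {"claw":1,"tx":0.064,"ty":-0.052,"tz":0,"spin":-12},
  {"claw":1,"tx":0.096,"ty":-0.078,"tz":0,"spin":-18},
  {"claw":1,"tx":0.128,"ty":-0.104,"tz":0,"spin":-24},
  {"claw":1,"tx":0.16,"ty":-0.13,"tz":0,"spin":-30},
  {"claw":1,"tx":0.192,"ty":-0.156,"tz":0,"spin":-36},
  {"claw":1,"tx":0.223,"ty":-0.181,"tz":0,"spin":-41},
  {"claw":1,"tx":0.253,"ty":-0.206,"tz":0,"spin":-46},
])

```text
time: 2.03
position: [0.4719, 0.098, 0.4195]
tool_rot: [1.572, 2.719, -0.002]
ft_force: [0.6, -0.2, 0.8]
grip_width: 0.999
```

```bash
python3 - <<'E'
from h import *
for i in range(3): imaging.get_image("top")  # settle
s,R=st()
P=params("wrist");im=imaging.get_image("wrist");cv2.imwrite("pics/w2.png",im);np.savez("w2.npz",K=P[0],T=P[1])
X=np.array((.4727,.1018,.11));u=proj(P,X);print(u,proj(P,np.array((.4727,.1018,.0))))
print(blobs(im,(40,60,20),(80,255,160),60)[1])
x,y=max(0,int(u[0])-100),max(0,int(u[1])-75);print(x,y)
cv2.imwrite("pics/w2c.png",cv2.resize(im[y:y+150,x:x+200],None,fx=4,fy=4,interpolation=cv2.INTER_CUBIC))
E
```

```text
t 2.18 tcp [0.4717 0.0998 0.42  ] xyaw 120.04 tilt 0.1 q [ 0.49 -0.03 -0.73  1.81 -0.02  1.35  0.28] F [ 0.7 -1.  -0.5] T [-0.05 -0.12  0.02] w 1.0
[319.19003925 230.31092018] [318.51821137 201.28294661]
[(np.float64(317.6), np.float64(229.6), np.int32(981), np.int32(36), np.int32(36)), (np.float64(389.1), np.float64(386.1), np.int32(313), np.int32(30), np.int32(13))]
219 155
```

View pics/w2c.png

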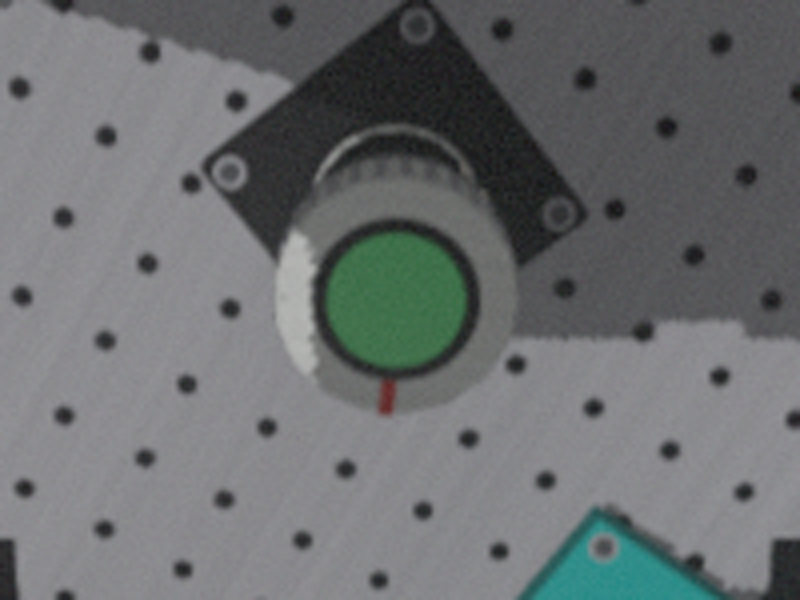

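The crop shows the window centre at about (317.6,229.6), the red index pointing down-image at (316,254), and foot corners at crop (205,165), (415,-3) and (585,215). The white line is hidden below the cap. Next: position, foot yaw and cap yaw.

```bash
python3 - <<'E'
from h import *
d=np.load("w2.npz");P=(d["K"],d["T"]);Pt,Ps=params("top"),params("scene");im=cv2.imread("pics/w2.png")
X,e=tri([ray(P,(317.6,229.6)),ray(Pt,(280.1,276.7)),ray(Ps,(322.3,198.4))]);print("window",X,e,"wrist@.111",plane(P,(317.6,229.6),.111))
g=cv2.cvtColor(im,cv2.COLOR_BGR2GRAY)
o=lambda u:np.array((219+(u[0]+.5)/4-.5,155+(u[1]+.5)/4-.5))
C=[plane(P,o(c),.012)[:2] for c in((205,165),(415,-3),(585,215))]
yaw=lambda v:round(float(np.degrees(np.arctan2(v[1],v[0]))),1)
print("foot",C,"edges",yaw(C[1]-C[0]),np.linalg.norm(C[1]-C[0]),yaw(C[2]-C[1]),np.linalg.norm(C[2]-C[1]),"diag",yaw(C[2]-C[0]),"ctr",(C[0]+C[2])/2)
print("red yaw",yaw(plane(P,o((386,397)),.111)[:2]-plane(P,(317.6,229.6),.111)[:2]))
E
```

```text
window [0.47199552 0.10210976 0.11192091] [np.float64(0.0009290807903630929), np.float64(0.0007714034406861226), np.float64(0.000875992054927079)] wrist@.111 [0.47119108 0.10192403 0.111     ]
foot [array([0.42584354, 0.08401691]), array([0.45089888, 0.14675287]), array([0.51625531, 0.12137844])] edges 68.2 0.06755421014598569 -21.2 0.0701093801870581 diag 22.5 ctr [0.47104943 0.10269767]
red yaw -65.5
```

```bash
python3 - <<'E'
from h import *
d=np.load("w2.npz");P=(d["K"],d["T"]);im=cv2.imread("pics/w2.png")
g=cv2.GaussianBlur(cv2.cvtColor(im,cv2.COLOR_BGR2GRAY),(3,3),0)
o=lambda u:np.array((219+(u[0]+.5)/4-.5,155+(u[1]+.5)/4-.5))
L=[]
for th in (48,55):
  m=(g<th).astype(np.uint8);m=cv2.morphologyEx(m,cv2.MORPH_CLOSE,np.ones((3,3)));c=max((k for k in cv2.findContours(m,0,cv2.CHAIN_APPROX_NONE)[0] if cv2.boundingRect(k)[1]<250 and 250<cv2.boundingRect(k)[0]<330),key=cv2.contourArea)[:,0]
  for a,b in(((205,165),(415,-3)),((415,-3),(585,215)),((205,165),(270,250))):
    a,b=o(a),o(b);v=(b-a)/np.linalg.norm(b-a);r=c-a;t=r@v;n=r@np.array([-v[1],v[0]])
    k=(abs(n)<3)&(t>5)&(t<np.linalg.norm(b-a)-5)
    Q=np.array([plane(P,p,.012)[:2] for p in c[k]],np.float32);f=cv2.fitLine(Q*1000,cv2.DIST_HUBER,0,.01,.01).ravel()
    print(th,k.sum(),"yaw",round(float(np.degrees(np.arctan2(f[1],f[0]))),2)%180, "dist to axis(mm)",round(float(abs((np.array([471.5,102.0])-f[2:])@[-f[1],f[0]])),1))
E
```

```text
48 41 yaw 69.44 dist to axis(mm) 35.2
48 57 yaw 157.54 dist to axis(mm) 34.9Traceback (most recent call last):
  File "<stdin>", line 11, in <module>
cv2.error: OpenCV(4.12.0) /io/opencv/modules/imgproc/src/linefit.cpp:618: error: (-215:Assertion failed) npoints2 >= 0 || npoints3 >= 0 in function 'fitLine'
```

```bash
python3 -c "
from h import *
to(0.4717,0.1020,.33,165.3)"
```

```text
t 2.23 tcp [0.4727 0.0974 0.4198] xyaw 119.8 tilt 0.11 q [ 0.49 -0.02 -0.73  1.81 -0.01  1.35  0.28] F [ 0.4 -0.5  0.5] T [-0.03 -0.17  0.03] w 0.999
-> t [0.0046 0.0015 0.0898] spin -45.5
```

```bash
cat >> h.py <<'E'
def avg(n=8):
    A=[]
    for i in range(n):
        s=get_state();R=Ro.from_rotvec(s["tool_rot"]).as_matrix();A.append([*s["position"],np.degrees(np.arctan2(R[1,0],R[0,0])),*s["ft_force"],*s["torque"]]);imaging.get_image("top")
    A=np.array(A);print("mean",np.round(A.mean(0)[:4],4),"sd",np.round(A.std(0)[:4],4),"F",np.round(A.mean(0)[4:],2));return A.mean(0)
E
python3 -c "
from h import *
avg()"
```

```text
mean [4.734000e-01 9.600000e-02 4.195000e-01 1.196166e+02] sd [0.0003 0.0006 0.0001 0.0766] F [ 0.23 -0.29  0.09  0.02 -0.16  0.02]
```

Emit:
step_arm([
  {"claw":1,"tx":0,"ty":0,"tz":0.01,"spin":-6},
  {"claw":1,"tx":0,"ty":0,"tz":0.02,"spin":-12},
  {"claw":1,"tx":0,"ty":0,"tz":0.03,"spin":-18},
  {"claw":1,"tx":0,"ty":0,"tz":0.045,"spin":-24},
  {"claw":1,"tx":0,"ty":0,"tz":0.06,"spin":-31},
  {"claw":1,"tx":0,"ty":0,"tz":0.075,"spin":-38},
  {"claw":1,"tx":0,"ty":0,"tz":0.09,"spin":-45},
  {"claw":1,"tx":0,"ty":0,"tz":0.09,"spin":-45},
])

```text
time: 3.3
position: [0.4721, 0.0967, 0.327]
tool_rot: [-0.412, -3.109, 0.001]
ft_force: [-1.7, 0.2, 0.5]
grip_width: 0.999
```

```bash
python3 -c "
from h import *
avg(6)
P=params('wrist');im=imaging.get_image('wrist');B=blobs(im,(40,60,20),(80,255,160),150)[1];print(B)
for b in B: print(np.round(plane(P,b[:2],.111),4))
to(0.4717,0.1020,.2705)"
```

```text
mean [4.731000e-01 9.720000e-02 3.295000e-01 1.646448e+02] sd [0.0005 0.0003 0.0014 0.122 ] F [ 0.05  0.1   0.38  0.09 -0.16 -0.  ]
[(np.float64(323.2), np.float64(270.8), np.int32(1848), np.int32(51), np.int32(48))]
[0.471  0.1024 0.111 ]
t 3.65 tcp [0.4735 0.0975 0.3307] xyaw 164.69 tilt 0.1 q [ 0.47  0.06 -0.75  1.93  0.04  1.17  1.02] F [-0.8  0.1  0.3] T [ 0.04 -0.1  -0.03] w 0.997
-> t [0.003  0.0038 0.0602] spin 0.0
```

Emit:
step_arm([
  {"claw":1,"tx":0.0032,"ty":0.0042,"tz":0.005,"spin":0},
  {"claw":1,"tx":0.0032,"ty":0.0042,"tz":0.02,"spin":0},
  {"claw":1,"tx":0.0032,"ty":0.0042,"tz":0.035,"spin":0},
  {"claw":1,"tx":0.0032,"ty":0.0042,"tz":0.048,"spin":0},
  {"claw":1,"tx":0.0032,"ty":0.0042,"tz":0.06,"spin":0},
  {"claw":1,"tx":0.0032,"ty":0.0042,"tz":0.06,"spin":0},
])

```text
time: 4.15
position: [0.47, 0.1023, 0.2675]
tool_rot: [-0.416, -3.11, 0.001]
ft_force: [-0.6, 0.3, 1.0]
grip_width: 1.003
```

```bash
python3 -c "
from h import *
avg(6)
P=params('wrist');im=imaging.get_image('wrist');cv2.imwrite('pics/w3.png',im);B=blobs(im,(40,60,20),(80,255,160),150)[1];print(B)
for b in B: print(np.round(plane(P,b[:2],.111),4))
st()"
```

```text
mean [4.710000e-01 1.025000e-01 2.695000e-01 1.647673e+02] sd [0.0006 0.0001 0.0011 0.0052] F [-0.15 -0.32  0.45  0.07 -0.12  0.  ]
[(np.float64(315.0), np.float64(327.5), np.int32(2437), np.int32(70), np.int32(44))]
[0.4681 0.103  0.111 ]
t 4.5 tcp [0.4715 0.1024 0.2705] xyaw 164.76 tilt 0.09 q [ 0.45  0.14 -0.75  1.99  0.11  1.05  0.95] F [ 0.2  0.1 -2.2] T [ 0.09 -0.18 -0.  ] w 1.003
```

View pics/w3.png

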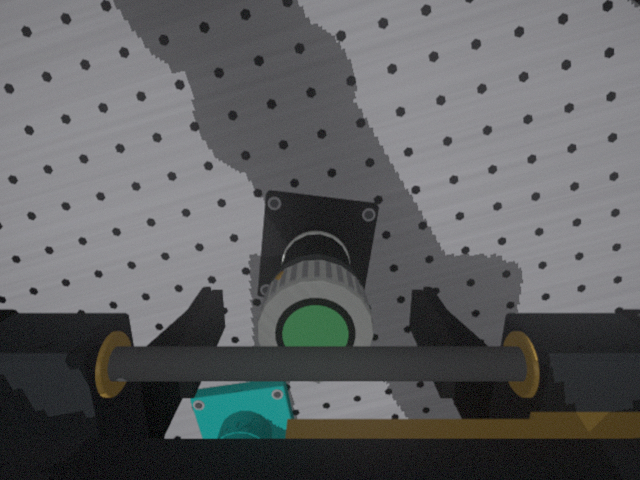

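The cap is centred between the jaws: cap x is about 315 and the jaw mid about 317. The bar hides the window's lower part. Closing now.

Emit:
step_arm([
  {"claw":0.45,"tx":0,"ty":0,"tz":0,"spin":0},
  {"claw":0.45,"tx":0,"ty":0,"tz":0,"spin":0},
  {"claw":0.3,"tx":0,"ty":0,"tz":0,"spin":0},
  {"claw":0.3,"tx":0,"ty":0,"tz":0,"spin":0},
  {"claw":0.3,"tx":0,"ty":0,"tz":0,"spin":0},
  {"claw":0.3,"tx":0,"ty":0,"tz":0,"spin":0},
  {"claw":0.3,"tx":0,"ty":0,"tz":0,"spin":0},
  {"claw":0.3,"tx":0,"ty":0,"tz":0,"spin":0},
], force=30)

```text
time: 5.17
position: [0.4711, 0.1021, 0.2697]
tool_rot: [-0.417, -3.114, 0.001]
ft_force: [-0.3, -0.6, 0.9]
grip_width: 0.54
```

Emit:
step_arm([
  {"claw":0.3,"tx":0,"ty":0,"tz":-0.004,"spin":0},
  {"claw":0.3,"tx":0,"ty":0,"tz":-0.01,"spin":0},
  {"claw":0.3,"tx":0,"ty":0,"tz":-0.02,"spin":0},
  {"claw":0.3,"tx":0,"ty":0,"tz":-0.03,"spin":0},
  {"claw":0.3,"tx":0,"ty":0,"tz":-0.04,"spin":0},
  {"claw":0.3,"tx":0,"ty":0,"tz":-0.05,"spin":0},
  {"claw":0.3,"tx":0,"ty":0,"tz":-0.06,"spin":0},
  {"claw":0.3,"tx":0,"ty":0,"tz":-0.07,"spin":0},
])

```text
time: 5.83
position: [0.4711, 0.1024, 0.341]
tool_rot: [0.416, 3.113, -0.0]
ft_force: [-0.1, -1.0, -4.1]
grip_width: 0.547
```

```bash
python3 -c "
from h import *
avg(6);to(0.6285,-0.2176,.36,204.8)"
```

```text
mean [4.714000e-01 1.024000e-01 3.410000e-01 1.647625e+02] sd [0.0004 0.0002 0.0012 0.005 ] F [ 0.27  0.17 -4.    0.12 -0.15 -0.01]
t 6.13 tcp [0.4708 0.1022 0.3391] xyaw 164.76 tilt 0.07 q [ 0.47  0.05 -0.75  1.92  0.03  1.19  1.01] F [ 0.4  1.  -4. ] T [ 0.04 -0.16  0.04] w 0.544
-> t [-0.2362 -0.2671 -0.021 ] spin -40.04
```

Emit:
step_arm([
  {"claw":0.3,"tx":0,"ty":0,"tz":-0.025,"spin":0},
  {"claw":0.3,"tx":0,"ty":0,"tz":-0.05,"spin":-5},
  {"claw":0.3,"tx":-0.016,"ty":-0.019,"tz":-0.07,"spin":-10},
  {"claw":0.3,"tx":-0.034,"ty":-0.039,"tz":-0.08,"spin":-15},
  {"claw":0.3,"tx":-0.054,"ty":-0.061,"tz":-0.08,"spin":-20},
  {"claw":0.3,"tx":-0.075,"ty":-0.085,"tz":-0.08,"spin":-25},
  {"claw":0.3,"tx":-0.096,"ty":-0.109,"tz":-0.08,"spin":-30},
  {"claw":0.3,"tx":-0.117,"ty":-0.133,"tz":-0.08,"spin":-35},
])

```text
time: 6.8
position: [0.5494, -0.0582, 0.4188]
tool_rot: [0.546, -3.092, -0.0]
ft_force: [0.1, 0.4, -4.4]
grip_width: 0.544
```

```bash
python3 -c "
from h import *
to(0.6285,-0.2176,.42,204.5)"
```

```text
t 6.8 tcp [ 0.5494 -0.0582  0.4188] xyaw -159.98 tilt 0.09 q [ 0.62  0.15 -0.62  1.66  0.09  1.36  1.91] F [ 0.1  0.4 -4.4] T [ 0.25 -0.22  0.03] w 0.544
-> t [-0.0198 -0.1768 -0.0013] spin -4.48
```

Emit:
step_arm([
  {"claw":0.3,"tx":-0.003,"ty":-0.028,"tz":0,"spin":-1.5},
  {"claw":0.3,"tx":-0.006,"ty":-0.056,"tz":0,"spin":-3},
  {"claw":0.3,"tx":-0.01,"ty":-0.084,"tz":0,"spin":-4.5},
  {"claw":0.3,"tx":-0.013,"ty":-0.112,"tz":0,"spin":-4.5},
  {"claw":0.3,"tx":-0.016,"ty":-0.138,"tz":0,"spin":-4.5},
  {"claw":0.3,"tx":-0.018,"ty":-0.16,"tz":0,"spin":-4.5},
  {"claw":0.3,"tx":-0.02,"ty":-0.174,"tz":0,"spin":-4.5},
  {"claw":0.3,"tx":-0.02,"ty":-0.174,"tz":0,"spin":-4.5},
])

```text
time: 7.47
position: [0.627, -0.2187, 0.4172]
tool_rot: [0.651, -3.071, 0.001]
ft_force: [-1.1, -0.1, -5.4]
grip_width: 0.542
```

```bash
python3 - <<'E'
from h import *
imaging.get_image("top");avg(6);st()
for n in("scene","top","wrist"): cv2.imwrite(f"pics/{n}2.png",imaging.get_image(n))
p=params("wrist");np.savez("w4.npz",K=p[0],T=p[1])
P=params("scene");im=cv2.imread("pics/scene2.png");u=proj(P,np.array([.6285,-.2176,.17]));print(u)
x,y=int(u[0])-90,int(u[1])-75
a=cv2.resize(im[y:y+150,x:x+180],None,fx=4,fy=4,interpolation=cv2.INTER_CUBIC)
print(x,y);cv2.imwrite("pics/s2c.png",a)
E
```

```text
mean [   0.6267   -0.2134    0.4186 -155.7208] sd [0.     0.0015 0.0008 0.1119] F [-0.08  0.27 -4.59  0.2  -0.1   0.01]
t 7.82 tcp [ 0.6267 -0.2125  0.4198] xyaw -155.64 tilt 0.01 q [ 0.69  0.39 -0.54  1.38  0.2   1.43  2.15] F [ 0.4 -0.2 -3.8] T [ 0.15 -0.1   0.03] w 0.545
[250.36802895 285.05621761]
160 210
```

View pics/s2c.png

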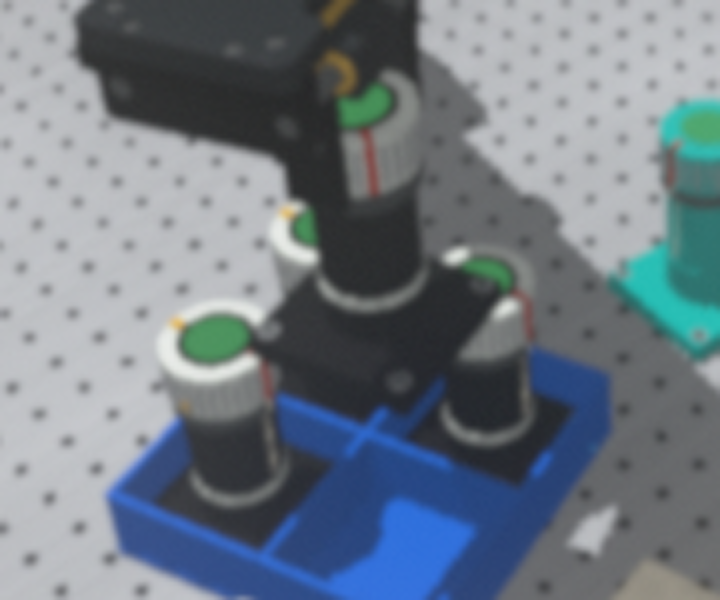

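The scene crop shows the tube hanging upright over the cell. Its foot corners are at crop (258,340), (392,408) and (503,290), and the red index faces the camera. Next I'll check the foot's yaw and centre from these corners.

```bash
python3 - <<'E'
from h import *
P=params("scene");o=lambda u:np.array((160+(u[0]+.5)/4-.5,210+(u[1]+.5)/4-.5))
yaw=lambda v:round(float(np.degrees(np.arctan2(v[1],v[0]))),1)
# which plane: predicted corners of a foot yawed 17.9 deg at the TCP
for z in(.1493,.1613):
  print(z,[tuple(np.round(4*(proj(P,np.array([.6267,-.2125,z])+Ro.from_euler('z',17.9+45+90*k,degrees=True).apply([.0509,0,0]))-[160,210]))) for k in range(4)])
  A,B,C=[plane(P,o(c),z)[:2] for c in((258,340),(392,410),(503,292))]
  print("edges",yaw(B-A),np.linalg.norm(B-A),yaw(C-B),np.linalg.norm(C-B),"diag",yaw(C-A),np.linalg.norm(C-A),"ctr",(A+C)/2)
d=np.load("w4.npz");W=(d["K"],d["T"]);im=cv2.imread("pics/wrist2.png")
B=blobs(im,(40,60,20),(80,255,160),150)[1];print(B)
Pt=params("top");it=cv2.imread("pics/top2.png");g=[b for b in blobs(it,(40,60,20),(80,255,160),15)[1] if 360<b[0]<430 and 180<b[1]<290];print(g)
E
```

```text
0.1493 [(np.float64(498.0), np.float64(302.0)), (np.float64(348.0), np.float64(249.0)), (np.float64(244.0), np.float64(359.0)), (np.float64(402.0), np.float64(420.0))]
edges 10.8 0.06786143667326455 104.1 0.07536874907880309 diag 60.6 0.09846966356852498 ctr [ 0.62163871 -0.20466343]
0.1613 [(np.float64(497.0), np.float64(280.0)), (np.float64(345.0), np.float64(227.0)), (np.float64(240.0), np.float64(337.0)), (np.float64(400.0), np.float64(398.0))]
edges 10.8 0.06628218314763057 104.1 0.07361478735119617 diag 60.6 0.09617810342800928 ctr [ 0.63219544 -0.21202258]
[(np.float64(321.8), np.float64(124.3), np.int32(1256), np.int32(39), np.int32(41)), (np.float64(434.0), np.float64(137.5), np.int32(1230), np.int32(39), np.int32(40)), (np.float64(412.5), np.float64(244.6), np.int32(980), np.int32(36), np.int32(34)), (np.float64(577.6), np.float64(307.7), np.int32(712), np.int32(32), np.int32(29)), (np.float64(317.0), np.float64(329.0), np.int32(2242), np.int32(67), np.int32(40))]
[(np.float64(414.0), np.float64(208.4), np.int32(68), np.int32(9), np.int32(12)), (np.float64(374.4), np.float64(227.8), np.int32(82), np.int32(10), np.int32(10)), (np.float64(413.2), np.float64(248.4), np.int32(79), np.int32(10), np.int32(10)), (np.float64(383.9), np.float64(257.4), np.int32(79), np.int32(10), np.int32(10))]
```

View pics/wrist2.png

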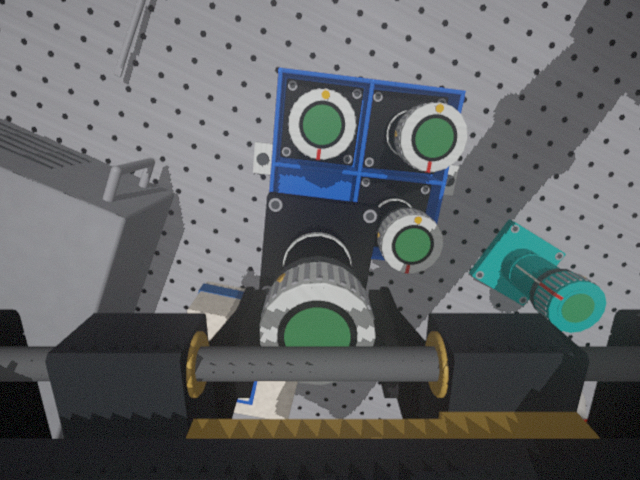

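The wrist view shows the held foot's front edge running from (266,192) to (377,202) and its left edge dropping to about (263,285). The tray's rim lies behind it, with its far edge from (280,69) to (465,93). I'll fit the foot's edges against the tray's.

```bash
python3 - <<'E'
from h import *
d=np.load("w4.npz");P=(d["K"],d["T"]);im=cv2.imread("pics/wrist2.png");g=cv2.GaussianBlur(im.max(2),(3,3),0).astype(int)
def edge(a,b,z,h=6):
    a,b=np.array(a,float),np.array(b,float);v=(b-a)/np.linalg.norm(b-a);n=np.array([-v[1],v[0]]);Q=[]
    for t in np.arange(4,np.linalg.norm(b-a)-4):
        k=np.arange(-h,h+.1,.5);q=a+v*t+k[:,None]*n
        pr=cv2.remap(g.astype(np.float32),q[:,:1].astype(np.float32),q[:,1:].astype(np.float32),cv2.INTER_LINEAR).ravel()
        Q.append(plane(P,q[np.argmax(abs(np.gradient(pr)))],z)[:2]*1000)
    f=cv2.fitLine(np.array(Q,np.float32),cv2.DIST_HUBER,0,.01,.01).ravel()
    r=(np.array(Q)-f[2:])@[-f[1],f[0]]
    print("yaw",round(float(np.degrees(np.arctan2(f[1],f[0]))),2)%90,"res",round(float(np.median(abs(r))),2),end=" ");return f
def dist(f,c): print("dist",round(float(abs((np.array(c)*1000-f[2:])@[-f[1],f[0]])),2))
s,R=st();tcp=s["position"][:2]
zf=.1613
dist(edge((270,192),(355,200),zf),tcp)   # foot front
dist(edge((266,196),(262,282),zf),tcp)   # foot left
c=(.5782,-.1918)
dist(edge((280,69),(465,93),.04),c)      # tray far rim
dist(edge((279,72),(270,190),.04),c)     # tray left rim
E
```

```text
t 7.97 tcp [ 0.6266 -0.2131  0.42  ] xyaw -155.69 tilt 0.02 q [ 0.69  0.39 -0.54  1.38  0.2   1.43  2.15] F [-0.  -0.1 -4.1] T [ 0.14 -0.06  0.01] w 0.545
yaw 17.33 res 0.12 dist 37.5
yaw 17.59 res 0.1 dist 35.3
yaw 17.86 res 0.13 dist 78.7
yaw 18.04 res 0.0 dist 77.88
```

Emit:
step_arm([
  {"claw":0.3,"tx":-0.0007,"ty":-0.003,"tz":0,"spin":-0.5},
  {"claw":0.3,"tx":-0.0007,"ty":-0.0059,"tz":0.01,"spin":-0.5},
  {"claw":0.3,"tx":-0.0007,"ty":-0.0059,"tz":0.025,"spin":-0.5},
  {"claw":0.3,"tx":-0.0007,"ty":-0.0059,"tz":0.042,"spin":-0.5},
  {"claw":0.3,"tx":-0.0007,"ty":-0.0059,"tz":0.06,"spin":-0.5},
  {"claw":0.3,"tx":-0.0007,"ty":-0.0059,"tz":0.075,"spin":-0.5},
  {"claw":0.3,"tx":-0.0007,"ty":-0.0059,"tz":0.087,"spin":-0.5},
  {"claw":0.3,"tx":-0.0007,"ty":-0.0059,"tz":0.095,"spin":-0.5},
])

```text
time: 8.63
position: [0.6293, -0.2191, 0.3224]
tool_rot: [0.673, -3.066, -0.002]
ft_force: [-0.5, 0.3, -3.5]
grip_width: 0.546
```

```bash
python3 - <<'E'
from h import *
imaging.get_image("top");imaging.get_image("top");avg(6)
s,R=st();P=params("wrist");im=imaging.get_image("wrist");cv2.imwrite("pics/wrist3.png",im);np.savez("w5.npz",K=P[0],T=P[1],tcp=s["position"])
x=[proj(P,np.array([*s["position"][:2],z])) for z in(.055,.067)];print(x)
cv2.imwrite("pics/w5c.png",cv2.resize(im[60:320,150:520],None,fx=2,fy=2,interpolation=cv2.INTER_CUBIC))
E
```

```text
mean [   0.63     -0.2189    0.325  -155.2352] sd [0.0004 0.0001 0.0012 0.0037] F [ 0.26 -0.28 -3.98  0.12 -0.1   0.  ]
t 9.03 tcp [ 0.6302 -0.2188  0.326 ] xyaw -155.24 tilt 0.12 q [ 0.69  0.45 -0.52  1.49  0.23  1.26  2.14] F [ 0.2 -0.8 -3.7] T [ 0.13 -0.08 -0.02] w 0.548
[array([316.52575144, 247.42127494]), array([316.49137352, 253.2834781 ])]
```

View pics/w5c.png

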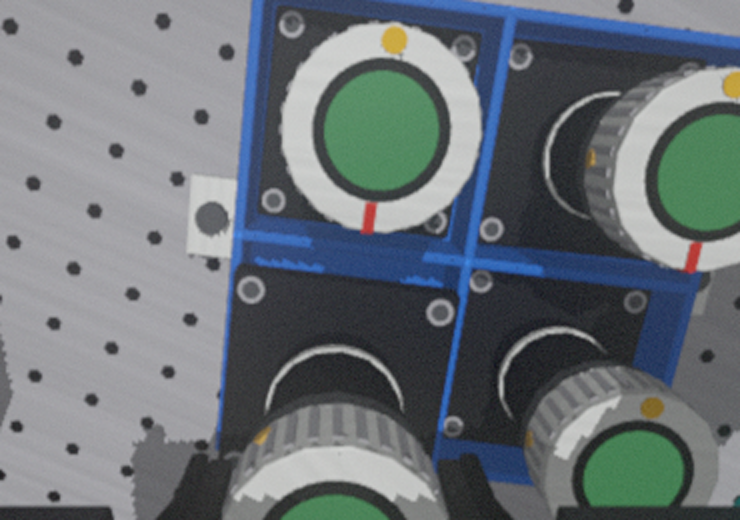

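The crop shows the foot hovering square over the cell. Its front edge runs from crop (237,262) to (462,290), with the left edge just inside the outer rim line and the right edge by the divider. I'll quantify the margins before lowering.

```bash
python3 - <<'E'
from h import *
d=np.load("w5.npz");P=(d["K"],d["T"]);tcp=d["tcp"][:2];im=cv2.imread("pics/wrist3.png").astype(np.float32)
im=cv2.GaussianBlur(im,(3,3),0)
free=np.array([.6281,-.2178]);a=np.radians(17.9);U=-np.array([np.cos(a),np.sin(a)]);V=np.array([-np.sin(a),np.cos(a)]) # U: image up, V: image right
def edge(name,p,q,z,n_,ch=None,h=5):
    p,q=[np.array(k,float)/2+[150,60]-.25 for k in(p,q)];v=(q-p)/np.linalg.norm(q-p);n=np.array([-v[1],v[0]]);Q=[]
    for t in np.arange(3,np.linalg.norm(q-p)-3):
        k=np.arange(-h,h+.1,.5);w=(p+v*t+k[:,None]*n).astype(np.float32)
        pr=cv2.remap(im,w[:,:1],w[:,1:],cv2.INTER_LINEAR)[:,0]
        pr=pr[:,ch] if ch is not None else pr.max(1)
        Q.append(plane(P,w[np.argmax(abs(np.gradient(pr)))],z)[:2])
    Q=np.array(Q,np.float32);f=cv2.fitLine(Q*1000,cv2.DIST_HUBER,0,.01,.01).ravel()
    m=np.median((Q-free)@n_)*1000; print(name,"yaw",round(float(np.degrees(np.arctan2(f[1],f[0])))%90 if 0 else float(np.degrees(np.arctan2(f[1],f[0]))%90),2),"offset from free along normal mm",round(float(m),2),"sd",round(float(np.std((Q-free)@n_)*1000),2))
z=.0675
print("tcp-free",(tcp-free)@U*1000,(tcp-free)@V*1000)
edge("foot front (want 36)",(250,264),(430,286),z,U)
edge("foot left (want -36)",(233,275),(222,420),z,V,0)
edge("foot right (want 36)",(461,300),(442,430),z,V,0)
edge("left outer rim (want -42)",(258,40),(219,440),.04,V,2)
edge("far rim outer (want 122)",(430,-12),(700,28),.04,U,2)
E
```

```text
tcp-free -1.6670971108384083 -1.590750439612236
foot front (want 36) yaw 17.76 offset from free along normal mm 35.6 sd 0.15
foot left (want -36) yaw 18.24 offset from free along normal mm -37.01 sd 0.13
foot right (want 36) yaw 17.48 offset from free along normal mm 34.25 sd 0.93
left outer rim (want -42) yaw 17.92 offset from free along normal mm -41.48 sd 0.22
far rim outer (want 122) yaw 17.84 offset from free along normal mm 121.62 sd 0.3
```

Emit:
step_arm([
  {"claw":0.3,"tx":0,"ty":0.0018,"tz":0,"spin":0},
  {"claw":0.3,"tx":0,"ty":0.0018,"tz":0.004,"spin":0},
  {"claw":0.3,"tx":0,"ty":0.0018,"tz":0.009,"spin":0},
  {"claw":0.3,"tx":0,"ty":0.0018,"tz":0.013,"spin":0},
  {"claw":0.3,"tx":0,"ty":0.0018,"tz":0.017,"spin":0},
  {"claw":0.3,"tx":0,"ty":0.0018,"tz":0.02,"spin":0},
  {"claw":0.3,"tx":0,"ty":0.0018,"tz":0.023,"spin":0},
  {"claw":0.3,"tx":0,"ty":0.0018,"tz":0.025,"spin":0},
])

```text
time: 9.75
position: [0.629, -0.2172, 0.2991]
tool_rot: [0.674, -3.068, -0.0]
ft_force: [-1.4, 1.0, -4.3]
grip_width: 0.542
```

```bash
python3 -c "
from h import *
avg(5);st()"
```

```text
mean [   0.629    -0.2172    0.2993 -155.2332] sd [0.0001 0.     0.0003 0.0017] F [-0.4   0.35 -4.43  0.15 -0.08 -0.02]
t 10.0 tcp [ 0.6292 -0.2172  0.3   ] xyaw -155.23 tilt 0.03 q [ 0.68  0.47 -0.52  1.52  0.24  1.22  2.13] F [ 0.5  0.3 -4.4] T [ 0.15 -0.08  0.04] w 0.543
```

The foot is 11 mm inside the walls and there is no contact force. Continuing down.

Emit:
step_arm([
  {"claw":0.3,"tx":0,"ty":0,"tz":0.005,"spin":0},
  {"claw":0.3,"tx":0,"ty":0,"tz":0.01,"spin":0},
  {"claw":0.3,"tx":0,"ty":0,"tz":0.014,"spin":0},
  {"claw":0.3,"tx":0,"ty":0,"tz":0.018,"spin":0},
  {"claw":0.3,"tx":0,"ty":0,"tz":0.021,"spin":0},
  {"claw":0.3,"tx":0,"ty":0,"tz":0.023,"spin":0},
  {"claw":0.3,"tx":0,"ty":0,"tz":0.023,"spin":0},
])

```text
time: 10.58
position: [0.6288, -0.2171, 0.276]
tool_rot: [0.674, -3.068, -0.001]
ft_force: [0.2, -0.5, -4.1]
grip_width: 0.546
```

```bash
python3 -c "
from h import *
avg(5);st()"
```

```text
mean [   0.6291   -0.2172    0.2766 -155.2315] sd [0.0001 0.     0.0004 0.0006] F [-0.06  0.08 -4.24  0.1  -0.09 -0.01]
t 10.83 tcp [ 0.6292 -0.2172  0.2771] xyaw -155.23 tilt 0.04 q [ 0.68  0.49 -0.51  1.54  0.25  1.18  2.12] F [-0.2  0.2 -5.1] T [ 0.12 -0.1   0.01] w 0.545
```

Emit:
step_arm([
  {"claw":0.3,"tx":0,"ty":0,"tz":0.0006,"spin":0},
  {"claw":0.3,"tx":0,"ty":0,"tz":0.0012,"spin":0},
  {"claw":0.3,"tx":0,"ty":0,"tz":0.0018,"spin":0},
  {"claw":0.3,"tx":0,"ty":0,"tz":0.0024,"spin":0},
  {"claw":0.3,"tx":0,"ty":0,"tz":0.0024,"spin":0},
  {"claw":0.3,"tx":0,"ty":0,"tz":0.0024,"spin":0},
])

```text
time: 11.33
position: [0.6291, -0.2172, 0.2748]
tool_rot: [-0.674, 3.068, -0.001]
ft_force: [-0.6, 0.0, -0.9]
grip_width: 0.541
```

```bash
python3 -c "
from h import *
avg(5);st()"
```

```text
mean [   0.6291   -0.2173    0.2748 -155.2381] sd [0.     0.     0.     0.0018] F [-1.37  0.04 -0.31  0.16  0.17  0.01]
t 11.58 tcp [ 0.6291 -0.2173  0.2747] xyaw -155.24 tilt 0.03 q [ 0.68  0.49 -0.51  1.54  0.25  1.17  2.12] F [-1.  -0.7  0.8] T [ 0.18  0.23 -0.01] w 0.544
```

The tube is on the floor: Fz went from -4.2 to about 0 N with z at 0.2748. Now I'll screw down, which is positive spin, feeding with the 2 mm pitch.

Emit:
step_arm([
  {"claw":0.3,"tx":0,"ty":0,"tz":4e-05,"spin":7},
  {"claw":0.3,"tx":0,"ty":0,"tz":8e-05,"spin":14},
  {"claw":0.3,"tx":0,"ty":0,"tz":0.00012,"spin":21},
  {"claw":0.3,"tx":0,"ty":0,"tz":0.00016,"spin":28},
  {"claw":0.3,"tx":0,"ty":0,"tz":0.0002,"spin":35},
  {"claw":0.3,"tx":0,"ty":0,"tz":0.00023,"spin":42},
  {"claw":0.3,"tx":0,"ty":0,"tz":0.00027,"spin":49},
  {"claw":0.3,"tx":0,"ty":0,"tz":0.0003,"spin":55},
])

```text
time: 12.25
position: [0.6293, -0.2169, 0.2744]
tool_rot: [0.827, 3.03, 0.0]
ft_force: [-0.3, -0.1, -0.1]
grip_width: 0.546
```

```bash
python3 -c "
from h import *
avg(4);st()"
```

```text
mean [  0.6293  -0.2169   0.2744 149.5966] sd [0.     0.     0.     0.2756] F [-0.42 -0.07  0.1   0.16  0.01 -0.03]
t 12.45 tcp [ 0.6293 -0.2169  0.2744] xyaw 149.95 tilt 0.05 q [ 0.55  0.46 -0.34  1.55  0.16  1.16  1.23] F [0.4 0.7 0.7] T [ 0.15  0.05 -0.01] w 0.547
```

Emit:
step_arm([
  {"claw":0.3,"tx":0,"ty":0,"tz":4e-05,"spin":7},
  {"claw":0.3,"tx":0,"ty":0,"tz":8e-05,"spin":14},
  {"claw":0.3,"tx":0,"ty":0,"tz":0.00012,"spin":21},
  {"claw":0.3,"tx":0,"ty":0,"tz":0.00016,"spin":28},
  {"claw":0.3,"tx":0,"ty":0,"tz":0.0002,"spin":35},
  {"claw":0.3,"tx":0,"ty":0,"tz":0.00023,"spin":42},
  {"claw":0.3,"tx":0,"ty":0,"tz":0.00027,"spin":49},
  {"claw":0.3,"tx":0,"ty":0,"tz":0.0003,"spin":55},
])

```text
time: 13.12
position: [0.6295, -0.2169, 0.2741]
tool_rot: [2.129, 2.308, 0.002]
ft_force: [0.3, -0.2, -0.1]
grip_width: 0.548
```

```bash
python3 -c "
from h import *
avg(4);st()"
```

```text
mean [ 0.6295 -0.2168  0.2741 94.7323] sd [0.    0.    0.    0.256] F [ 0.24 -0.02  0.33  0.12 -0.21 -0.01]
t 13.32 tcp [ 0.6295 -0.2169  0.2741] xyaw 95.03 tilt 0.09 q [ 0.43  0.45 -0.18  1.56  0.08  1.15  0.32] F [0.3 0.6 0.9] T [ 0.17 -0.35 -0.01] w 0.546
```

Emit:
step_arm([
  {"claw":0.3,"tx":0,"ty":0,"tz":3e-05,"spin":6},
  {"claw":0.3,"tx":0,"ty":0,"tz":7e-05,"spin":12},
  {"claw":0.3,"tx":0,"ty":0,"tz":0.0001,"spin":18},
  {"claw":0.3,"tx":0,"ty":0,"tz":0.00013,"spin":24},
  {"claw":0.3,"tx":0,"ty":0,"tz":0.00016,"spin":29},
  {"claw":0.3,"tx":0,"ty":0,"tz":0.00019,"spin":34},
  {"claw":0.3,"tx":0,"ty":0,"tz":0.00019,"spin":34},
])

```text
time: 13.9
position: [0.6295, -0.2171, 0.2739]
tool_rot: [2.708, 1.59, 0.002]
ft_force: [0.8, 0.5, 1.6]
grip_width: 0.545
```

```bash
python3 -c "
from h import *
avg(4);st()"
```

```text
mean [ 0.6294 -0.2171  0.2739 60.9707] sd [0.     0.     0.     0.0782] F [ 1.21  0.72  0.65  0.08 -0.36 -0.04]
t 14.1 tcp [ 0.6294 -0.2171  0.274 ] xyaw 60.95 tilt 0.08 q [ 0.35  0.44 -0.07  1.56  0.03  1.14 -0.24] F [2.  0.2 1. ] T [ 0.09 -0.41  0.03] w 0.542
```

Emit:
step_arm([
  {"claw":0.3,"tx":0,"ty":0,"tz":3e-05,"spin":6},
  {"claw":0.3,"tx":0,"ty":0,"tz":7e-05,"spin":12},
  {"claw":0.3,"tx":0,"ty":0,"tz":0.0001,"spin":18},
  {"claw":0.3,"tx":0,"ty":0,"tz":0.0001,"spin":18},
])

```text
time: 14.43
position: [0.6292, -0.2174, 0.2738]
tool_rot: [2.925, 1.144, 0.001]
ft_force: [1.7, -0.0, 1.0]
grip_width: 0.545
```

```bash
python3 -c "
from h import *
avg(4);st()"
```

```text
mean [ 0.6292 -0.2174  0.2738 42.9145] sd [0.     0.     0.     0.1128] F [ 1.47 -0.09  1.71 -0.05 -0.34 -0.04]
t 14.63 tcp [ 0.6292 -0.2174  0.2738] xyaw 42.93 tilt 0.06 q [ 0.31  0.44 -0.02  1.56  0.01  1.14 -0.54] F [2.2 0.3 2.1] T [-0.08 -0.44 -0.02] w 0.545
```

Emit:
step_arm([
  {"claw":0.3,"tx":0,"ty":0,"tz":4e-05,"spin":7},
  {"claw":0.3,"tx":0,"ty":0,"tz":8e-05,"spin":14},
  {"claw":0.3,"tx":0,"ty":0,"tz":0.00012,"spin":21},
  {"claw":0.3,"tx":0,"ty":0,"tz":0.00016,"spin":28},
  {"claw":0.3,"tx":0,"ty":0,"tz":0.0002,"spin":35},
  {"claw":0.3,"tx":0,"ty":0,"tz":0.00023,"spin":42},
  {"claw":0.3,"tx":0,"ty":0,"tz":0.00027,"spin":48},
  {"claw":0.3,"tx":0,"ty":0,"tz":0.00027,"spin":48},
])

```text
time: 15.3
position: [0.6291, -0.2176, 0.2735]
tool_rot: [3.137, -0.145, 0.001]
ft_force: [1.5, -1.0, 2.1]
grip_width: 0.547
```

```bash
python3 -c "
from h import *
avg(4);st()"
```

```text
mean [ 0.6291 -0.2177  0.2735 -5.0951] sd [0.     0.     0.     0.1113] F [ 0.98 -1.27  2.79 -0.28 -0.32 -0.07]
t 15.5 tcp [ 0.6291 -0.2177  0.2735] xyaw -5.08 tilt 0.06 q [ 0.2   0.44  0.12  1.57 -0.06  1.14 -1.33] F [ 0.5 -1.6  3.5] T [-0.34 -0.28 -0.02] w 0.542
```

Emit:
step_arm([
  {"claw":0.3,"tx":0,"ty":0,"tz":1e-05,"spin":3},
  {"claw":0.3,"tx":0,"ty":0,"tz":3e-05,"spin":6},
  {"claw":0.3,"tx":0,"ty":0,"tz":5e-05,"spin":9},
  {"claw":0.3,"tx":0,"ty":0,"tz":7e-05,"spin":12},
  {"claw":0.3,"tx":0,"ty":0,"tz":7e-05,"spin":12},
])

```text
time: 15.92
position: [0.629, -0.2177, 0.2734]
tool_rot: [3.105, -0.47, 0.001]
ft_force: [1.6, -1.6, 3.6]
grip_width: 0.541
```

```bash
python3 -c "
from h import *
avg(4);st()"
```

```text
mean [  0.6291  -0.2176   0.2734 -17.1359] sd [0.     0.     0.     0.0503] F [ 1.64 -2.31  3.5  -0.44 -0.3  -0.04]
t 16.12 tcp [ 0.6291 -0.2176  0.2735] xyaw -17.15 tilt 0.05 q [ 0.17  0.44  0.16  1.57 -0.07  1.14 -1.52] F [ 0.7 -3.2  3.8] T [-0.51 -0.31  0.04] w 0.542
```

Emit:
step_arm([
  {"claw":0.3,"tx":0,"ty":0,"tz":0,"spin":2},
  {"claw":0.3,"tx":0,"ty":0,"tz":0,"spin":4},
  {"claw":0.3,"tx":0,"ty":0,"tz":0,"spin":6},
  {"claw":0.3,"tx":0,"ty":0,"tz":0,"spin":8},
  {"claw":0.3,"tx":0,"ty":0,"tz":0,"spin":8},
])

```text
time: 16.53
position: [0.629, -0.2176, 0.2734]
tool_rot: [3.065, -0.686, 0.001]
ft_force: [1.3, -2.4, 3.4]
grip_width: 0.545
```

```bash
python3 -c "
from h import *
avg(4);st()"
```

```text
mean [  0.629   -0.2176   0.2734 -25.1753] sd [0.     0.     0.     0.0268] F [ 1.15 -3.14  4.21 -0.6  -0.2  -0.01]
t 16.73 tcp [ 0.629  -0.2176  0.2734] xyaw -25.18 tilt 0.04 q [ 0.15  0.44  0.18  1.57 -0.09  1.14 -1.66] F [ 0.5 -3.1  4. ] T [-0.64 -0.23  0.01] w 0.545
```

Emit:
step_arm([
  {"claw":0.3,"tx":0,"ty":0,"tz":0,"spin":2},
  {"claw":0.3,"tx":0,"ty":0,"tz":0,"spin":4},
  {"claw":0.3,"tx":0,"ty":0,"tz":0,"spin":6},
  {"claw":0.3,"tx":0,"ty":0,"tz":0,"spin":8},
  {"claw":0.3,"tx":0,"ty":0,"tz":0,"spin":10},
  {"claw":0.3,"tx":0,"ty":0,"tz":0,"spin":10},
])

```text
time: 17.23
position: [0.6288, -0.2178, 0.2734]
tool_rot: [2.993, -0.948, 0.0]
ft_force: [-0.1, -4.8, 4.4]
grip_width: 0.541
```

```bash
python3 -c "
from h import *
avg(4);st()
im=imaging.get_image('scene');cv2.imwrite('pics/s3.png',im);P=params('scene')
u=proj(P,np.array([.6285,-.2176,.06]));x,y=int(u[0])-70,int(u[1])-65;print(x,y)
cv2.imwrite('pics/s3c.png',cv2.resize(im[y:y+110,x:x+140],None,fx=5,fy=5,interpolation=cv2.INTER_CUBIC))
"
```

```text
mean [  0.6288  -0.2178   0.2733 -35.1221] sd [0.     0.     0.     0.0256] F [ 0.55 -4.28  4.71 -0.86 -0.01  0.62]
t 17.43 tcp [ 0.6288 -0.2178  0.2733] xyaw -35.11 tilt 0.09 q [ 0.13  0.44  0.21  1.57 -0.1   1.14 -1.82] F [ 0.1 -4.   4.7] T [-0.9   0.    0.62] w 0.546
186 267
```

View pics/s3c.png

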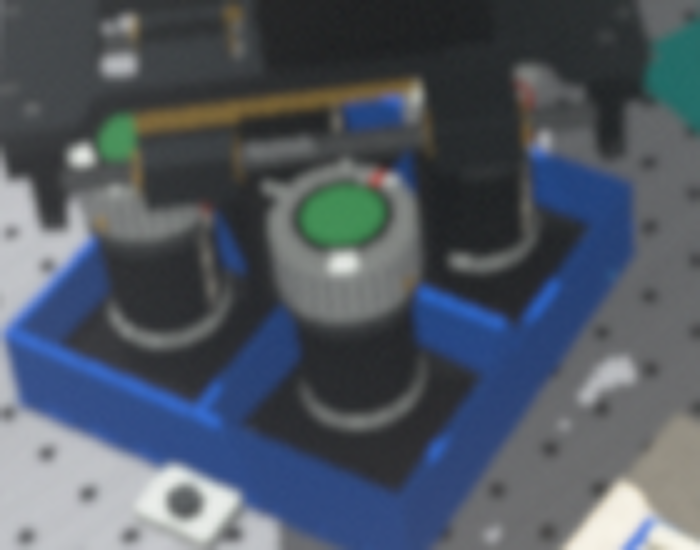

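Tz jumped to 0.62 N m at 240° of turn, well above the thread's 0.04, so the cap is on its stop. That agrees with the predicted 226° plus cell play. In the view the tube stands in the cell with its red index at crop (378,180), facing +y as expected, and the fingers clear the neighbours. Backing off.

Emit:
step_arm([
  {"claw":0.3,"tx":0,"ty":0,"tz":-4e-05,"spin":-7},
  {"claw":0.3,"tx":0,"ty":0,"tz":-8e-05,"spin":-14},
  {"claw":0.3,"tx":0,"ty":0,"tz":-0.00012,"spin":-21},
  {"claw":0.3,"tx":0,"ty":0,"tz":-0.00016,"spin":-28},
  {"claw":0.3,"tx":0,"ty":0,"tz":-0.0002,"spin":-35},
  {"claw":0.3,"tx":0,"ty":0,"tz":-0.00023,"spin":-42},
  {"claw":0.3,"tx":0,"ty":0,"tz":-0.00027,"spin":-49},
  {"claw":0.3,"tx":0,"ty":0,"tz":-0.0003,"spin":-55},
])

```text
time: 18.15
position: [0.6292, -0.2168, 0.2736]
tool_rot: [-3.093, -0.55, -0.001]
ft_force: [0.6, -1.0, 3.7]
grip_width: 0.546
```

Emit:
step_arm([
  {"claw":0.3,"tx":0,"ty":0,"tz":-4e-05,"spin":-7},
  {"claw":0.3,"tx":0,"ty":0,"tz":-8e-05,"spin":-14},
  {"claw":0.3,"tx":0,"ty":0,"tz":-0.00012,"spin":-21},
  {"claw":0.3,"tx":0,"ty":0,"tz":-0.00016,"spin":-28},
  {"claw":0.3,"tx":0,"ty":0,"tz":-0.0002,"spin":-34},
  {"claw":0.3,"tx":0,"ty":0,"tz":-0.00022,"spin":-38},
  {"claw":0.3,"tx":0,"ty":0,"tz":-0.00022,"spin":-38},
  {"claw":0.3,"tx":0,"ty":0,"tz":-0.00022,"spin":-38},
])

```text
time: 18.82
position: [0.6291, -0.2167, 0.2738]
tool_rot: [-2.751, -1.515, -0.001]
ft_force: [0.1, -2.2, 5.1]
grip_width: 0.542
```

```bash
python3 - <<'E'
from h import *
avg(5);s,R=st()
for n in("wrist","scene","top"): cv2.imwrite(f"pics/{n}9.png",imaging.get_image(n))
P=params("scene");im=cv2.imread("pics/scene9.png");u=proj(P,np.array([.6285,-.2176,.08]));x,y=int(u[0])-60,int(u[1])-50;print(x,y)
a=cv2.resize(im[y:y+110,x:x+120],(600,550),interpolation=cv2.INTER_CUBIC);cv2.imwrite("pics/s9c.png",a)
for n in("wrist","top"):
    im=cv2.imread(f"pics/{n}9.png");print(n,[tuple(map(float,b)) for b in blobs(im,(40,60,20),(80,255,160),15)[1] if n=="wrist" or 340<b[0]<430 and b[1]>180])
E
```

```text
mean [ 0.6291 -0.2167  0.2738 57.6844] sd [0.     0.     0.     0.0052] F [ 0.38 -1.46  5.14 -0.34 -0.18  0.05]
t 19.07 tcp [ 0.6291 -0.2166  0.2738] xyaw 57.68 tilt 0.04 q [ 0.34  0.44 -0.06  1.56  0.03  1.14 -0.29] F [ 1.2 -1.5  5.1] T [-0.35 -0.17 -0.01] w 0.543
195 274
wrist [(151.6, 215.7, 4356.0, 77.0, 77.0), (316.5, 328.9, 2276.0, 68.0, 40.0), (42.4, 339.4, 475.0, 38.0, 15.0), (44.3, 384.2, 106.0, 17.0, 8.0)]
top [(374.7, 227.9, 93.0, 11.0, 11.0), (383.9, 257.4, 79.0, 10.0, 10.0)]
```

View pics/s9c.png

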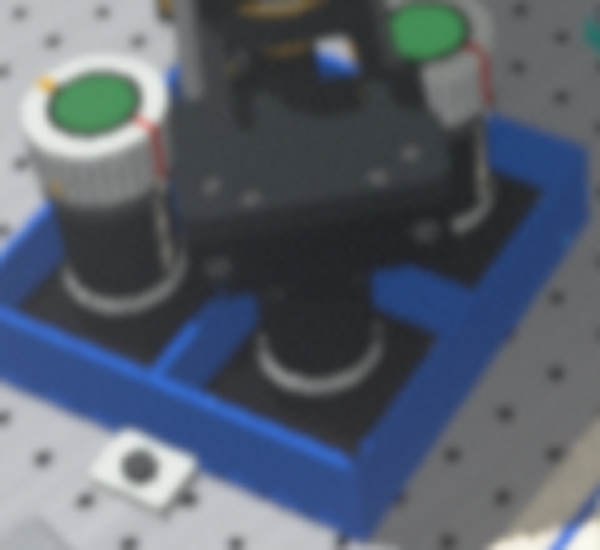

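```bash
python3 - <<'E'
from h import *
from bench import workorder
P=params("scene");o=lambda u:np.array((186+(u[0]+.5)/5-.5,267+(u[1]+.5)/5-.5))
c=plane(P,o((345,214)),.115);r=plane(P,o((378,180)),.115);print("window at stop",c,"red yaw at stop",np.degrees(np.arctan2(*(r-c)[1::-1])),np.linalg.norm(r-c))
print(workorder.close_job());st()
E
```

```text
window at stop [ 0.62863359 -0.21540697  0.115     ] red yaw at stop 103.55032753076992 0.017866216961359982
the job is handed in; nothing more can be done
None
the job is handed in; nothing more can be done
```

The tube is standing in the free cell, its cap was screwed to the stop and backed off a quarter turn, and the gripper is still holding it. I handed the job in at about 19 s on the robot clock; no verdict was reported.

- **Placing:** I picked the black tube by its cap and lowered it into the empty cell. It touched the floor at the expected height, with the vertical force going from -4.2 N to about 0. The last fix on the cap window, from one camera, puts its centre about 2–2.5 mm from my measured cell centre, inside the 6 mm limit.
- **Bottoming out:** The stop came by about 240° of turn, when the torque jumped to 0.62 N m against 0.04 N m thread friction. The pictures had predicted 226° plus a few degrees of play, so this disagrees by up to about 10°. The red index at the stop read 103.6°, against about 104° expected.
- **Backing off:** The gripper turned back 92.8°. Allowing for the foot's play in the cell, the cap sits about 86–93° off the stop (allowed 73–107°). I could not read the final cap angle from an image because the gripper hid the index.
- **Final state:** The grip is set to 30 N, the wrist force is about 5 N, and the arm is still. I saw no disturbance of the finished tubes; the two whose caps are visible in the last top view have not moved.
- **Picture budget:** I viewed 11 pictures, one over the 10.

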